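Clip a paint sample plate under the spring jaw

ROBOT

A 7-joint arm with a two-finger parallel gripper is mounted at the origin on the work surface. World frame = base frame: x ahead of the robot, y to its left, z up, the work surface at z = 0. Lengths are in mm, angles in rad, forces in N, time in s.
With the tool pointing down it reaches from about 400 to 900 mm from the base axis. Payload 5.6 kg.
Tool frame: the origin (TCP) lies midway between the tips of the shut fingers; the grasp point (between the pads) lies 19 mm behind it; x points along the fingers, y is the direction in which the jaws open and shut, and the axes are right-handed (so a half turn about x gives the same grasp; the last joint's range is limited). The gripper opens to 92 mm and grips with 3 to 60 N. Pads are 20 mm wide; open, the fingers measure 128 mm over their backs; the gripper's body (75 mm by 189 mm) begins 69 mm behind the grasp point.
Start: joints at [-1.322, 0.468, -0.012, 1.603, 0.006, 1.071, -0.056], TCP at [187.031, 622.518, 214.592] pointing down, gripper open.
Joint ranges: [-2.53, 2.53], [-0.31, 2.02], [-1.57, 1.55], [0.28, 2.44], [-1.29, 4.43], [0.15, 1.84], [-2.92, 2.92]. Speed limits (rad/s): [2.57, 2.57, 3.14, 3.14, 3.14, 3.14, 3.14].

INTERFACE

Orientations are given as a rotation vector (axis times angle).
In Python, from cell import robot, grip, kin, viewer gives the robot as it stands. Calls block until the motion is done:
- robot.movep(position, orientation): joint-space move of the TCP to a pose.
- robot.servo_line(position, feed=150, rotation=None): straight line of the TCP; rotation=None keeps the orientation; feed is the mean speed in mm/s.
- robot.goto_joints(angles): joint-space move.
- grip(opening, newtons=None): opening from 0.0 (shut) to 1.0 (fully open); newtons is the grip in N (None keeps the last); returns when the fingers have stopped.
- robot.hold(seconds).
- kin.ik(position, orientation): joint angles nearest the present ones, or None.
- robot.observe(): the state.
- viewer.read_camera(name): name is "scene" or "top"; returns the picture (480x640x3 uint8, red, green, blue); there is no depth.
- viewer.camera_info(name): a dict with "camera_matrix" (3x3 intrinsics, pixels), "k1" (the pictures are not rectified: a ray, as slopes to the right and down, at radius r is drawn at 1 + k1 r^2 times it, then the intrinsics apply), "R" (3x3) and "t" (3): a world point X has camera coordinates R X + t. Camera axes: x right, y down, z forward; pixel columns grow to the right and rows downward; lengths in mm; the calibration is good to about 2 mm. A picture is of the moment at which its call begins. camera_info takes no time and is no camera call.
A pose or a line that the arm cannot do raises robot.IKError and nothing moves.
- robot.job_done(): hands the job in, once; it reports no verdict.
Trained networks look in the newest picture that a camera, given by its name, has taken for a name from the list of things; names that differ only in an ending like _2 or _b are one class to them, and where a whole thing is asked for, a point or a joint stands for the part that bears it (a point fixed in the world has none). Each returns a list of dicts, best first, with "confidence" (0 to 1); they miss things now and then, are a little off and sometimes report something else, mostly with a low value. They report only what shows in the picture. A call takes as long as a camera call. They do not tell look-alikes from the thing itself.
- viewer.silhouettes(name, camera): "mask" (480x640 bool, what is visible of it).
- viewer.pinpoint(name, camera): "at" ([x, y, z] in mm, in the coordinates of the camera as it stood for that picture, good to about 4 mm: a listed point, or the origin of a listed thing).
The state is a dict: "t": time; "joints": joint angles; "joint_velocities": joint speeds; "joint_torque": joint torques, N m; "tcp_pos": TCP position; "tcp_rot": TCP orientation; "contact_force": force on the tool from outside, world axes, zero at the start; "wrist_torque": the same for the moment, N m; "grip_width": opening from 0.0 (shut) to 1.0 (fully open).
Only numpy, scipy, OpenCV 4.12 (cv2) and the standard library are available. Lean on these libraries where they do the work, as an engineer would, in place of code of your own. Each camera call takes 0.05 s, during which the arm holds its last target.

TASK

Load the white paint sample plate into the spring clip: press the orange pad down with one fingertip so that the jaw lifts, and while you hold it down push the plate along its lane with the other fingertip, under the jaw and fully home against the blue stop; only then let go of the pad so that the jaw closes on the plate, and draw the hand clear. Only press and push: the plate must stay flat on its lane and never be lifted, and the jars, tape, brush and cup must be left where they stand.

Things in the scene. Friction and masses are not known exactly. Their poses are not given: they have to be found in the camera images.
- station: Sample clip, fixed: grey base 225 x 116 x 10 mm with a black lane and a sprung rocker. Origin at bench level under the lane's centre line, below the jaw. x along the lane towards the stop (the push direction), y towards the orange pad, z up. Lane floor 22 mm above the origin, x = -135 to 20 mm, 43 mm wide between rails 6 mm high. Hinge posts 43 mm tall at x = -131 and 14, y = 32 mm.
- sample: White plate with blue, grey, yellow stripes, loose in the lane, 45 g: 60 (x) x 40 (y) x 5 mm, with an upright lip over its whole rear (-x) edge, 4 mm thick, top 18 mm above the underside. Push the lip's rear face, at x = -30 mm in its frame. Origin: centre of underside; axes as the station's. Starts 26 to 46 mm short of home, before the jaw; home is x = -10 mm in the station's frame.
- clip (a joint): Rocker angle, rad, about a hinge along the station's x at y = 30 mm, 35 mm up. 0: shut, jaw 1 mm above the lane floor, the plate cannot pass. Grows as the pad is pressed, to 0.28 at its stop. From 0.15 the plate passes (0.2 to 0.26 is comfortable); clamped on the plate it reads 0.11. Sprung: the pad's middle takes 4 N to start and 8 N at the end, more nearer the hinge; it springs back.
- press_pad (a point): Middle of the orange pad's top; moves with it. Pad flat, 90 mm along x (x = -128 to -38 mm in the station's frame), 26 mm wide (y = 48 to 74 mm), top 38 mm above the bench when shut; at 0.25 rad its middle is at 30 mm, 10 mm below the lip's top. So two level fingertips 60 mm apart across the lane can press pad and push lip, the pressing one sliding along the pad.
- jaw_tip (a point): Underside of the steel jaw, a stub 12 mm wide along x, 10 mm in diameter, at x = 0, y = -6 mm in the station's frame. It hangs from a red arm 12 mm wide over the lane; the arm's top is 38 mm above the bench when shut and rises some 11 mm at its free end when open.
- stop_face (a point): The lane's end: middle of the blue stop's face towards the plate, at lane floor height, x = 20 mm in the station's frame. The stop is 51 mm wide and 8 mm high. The plate is home when its front edge meets it.
- jar_blue: Bystander: blue paint jar with white lid, 38 mm across, 42 mm tall, standing on the station's base beyond the stop. Origin at the centre of its underside.
- jar_grey: Bystander: grey paint jar with white lid, 42 mm across, 46 mm tall, on the bench beside the lane, opposite the orange pad. Origin at the centre of its underside.
- jar_yellow: Bystander: yellow paint jar with white lid, 42 mm across, 46 mm tall. Origin at the centre of its underside.
- jar_green: Bystander: green paint jar with white lid, 42 mm across, 46 mm tall. Origin at the centre of its underside.
- tape: Bystander: roll of yellow masking tape lying flat, 72 mm across, 18 mm tall, on the bench beyond the orange pad's side. Origin at the centre of its underside.
- brush: Bystander: brush, 160 mm long, lying on the bench.
- cup: Bystander: small clear mixing cup, 56 mm across, 50 mm tall. Origin at the centre of its underside.
Mind the look-alikes: they are no part of the job. Leave any red look-alike of the sample alone.

How it is judged (in metres and radians):
On the way, in this order (a step that is already met when the one before it is completed fails the run):
1. the clip is held open while the plate is still short of the jaw's far side (value of joint clip above 0.13 rad and x of sample in the frame of station below -0.024 m), for 0.1 s.
2. the plate is home against the stop with the clip still held open (value of joint clip above 0.13 rad and x of sample in the frame of station between -0.0145 and -0.006 m and y of sample in the frame of station between -0.005 and 0.005 m), for 0.1 s.
At the end, for the whole second after the job is handed in: The plate lies flat in its lane, its front edge within 4.5 mm of the stop, at rest, and the jaw is closed on it (clip at 0.075 to 0.14 rad) (x of sample in the frame of station between -0.0145 and -0.006 m and y of sample in the frame of station between -0.005 and 0.005 m and value of joint clip between 0.075 and 0.14 rad and angle between sample's own z axis and vertical below 0.06 rad and z of sample in the frame of station below 0.025 m and linear speed of sample below 0.02 m/s); the robot touches nothing.
It fails at once if the plate is lifted more than 10 mm off its lane or tipped up (z of sample in the frame of station above 0.032 m or angle between sample's own z axis and vertical above 0.3 rad).
It fails at once if a bystander is moved by more than 15 mm (distance of any of jar_blue, jar_grey, jar_yellow, jar_green, tape, brush, cup from where it was at the start of the episode above 0.015 m).
It also fails if it takes over 35 s, if anything falls off the work surface, if the arm or the gripper's body presses on something with over 40 N, if the wrist force passes 120 N, or if a joint passes its speed limit or range.

## Working session

There is one attempt and no reset: what is moved stays moved. The work goes in short steps, each a Python script; the robot and the scene stay as the last script left them, time stands still between calls to the robot, and variables do not carry over. Pictures are saved under pics/ and viewed, and the job is handed in when it is done.

```bash
ls; mkdir -p pics
python3 - <<'E'
from cell import robot, grip, kin, viewer
import cv2, numpy as np
for c in ["scene","top"]:
    im=viewer.read_camera(c); cv2.imwrite(f"pics/a_{c}.png",im[:,:,::-1])
    print(c,viewer.camera_info(c))
    for n in ["station","sample","press_pad","jaw_tip","stop_face"]:
        try:
            for d in viewer.pinpoint(n,c):
                i=viewer.camera_info(c); R=np.array(i["R"]);t=np.array(i["t"])
                print(c,n,round(d["confidence"],2),np.round(R.T@(np.array(d["at"])-t),1))
        except Exception as e: print(n,e)
print(robot.observe())
E
```

```text
pics
scene {'camera_matrix': array([[459.37210548,   0.        , 321.73107532],
       [  0.        , 459.37210548, 242.61404379],
       [  0.        ,   0.        ,   1.        ]]), 'k1': -0.022254913756358265, 'R': array([[-0.23590954,  0.97170426, -0.01172656],
       [ 0.70369502,  0.16249537, -0.69167085],
       [-0.670194  , -0.17142368, -0.72211767]]), 't': array([ 151.58917472, -313.20856053, 1436.92362926])}
scene station 0.8 [638.7 -92.4   1.5]
scene station 0.44 [434.  415.9   4. ]
scene sample 0.9 [585.9 -74.3  21.2]
scene sample 0.77 [520.  107.5   1.7]
scene sample 0.69 [ 4.186e+02 -2.760e+01 -4.000e-01]
scene press_pad 0.68 [583.5  -4.4  38.7]
scene jaw_tip 0.92 [635.2 -97.2  23.4]
scene stop_face 0.85 [659.3 -99.9  21.7]
scene stop_face 0.65 [637.1 -93.9   1.9]
top {'camera_matrix': array([[468.5791216 ,   0.        , 320.55637587],
       [  0.        , 468.5791216 , 233.1632798 ],
       [  0.        ,   0.        ,   1.        ]]), 'k1': -0.043608577525735284, 'R': array([[ 0.01821775, -0.99929519, -0.0328213 ],
       [-0.99783794, -0.01609832, -0.06372045],
   
[... 442 characters left out ...]
.6   21.3]
{'t': 0.6, 'joints': array([-1.32199539,  0.46747241, -0.01159194,  1.60276002,  0.00603094,
        1.07141139, -0.05631868]), 'joint_velocities': array([-0.00023851,  0.00132828,  0.00152578, -0.0005664 ,  0.00094498,
       -0.0022389 , -0.00035358]), 'joint_torque': array([-5.43300393e-04, -5.20130110e+01, -1.26795162e-02, -2.43948805e+01,
       -5.66727575e-02,  1.15173418e-02,  4.46693571e-05]), 'tcp_pos': array([187.03934596, 622.47995449, 214.58539207]), 'tcp_rot': array([ 0.22907709,  1.55855883, -0.22911326]), 'contact_force': array([ 0.28531855, -0.36415779, -0.4871    ]), 'wrist_torque': array([-0.01044711, -0.00527769, -0.0320878 ]), 'grip_width': 0.9972946306422849}
```

View pics/a_scene.png

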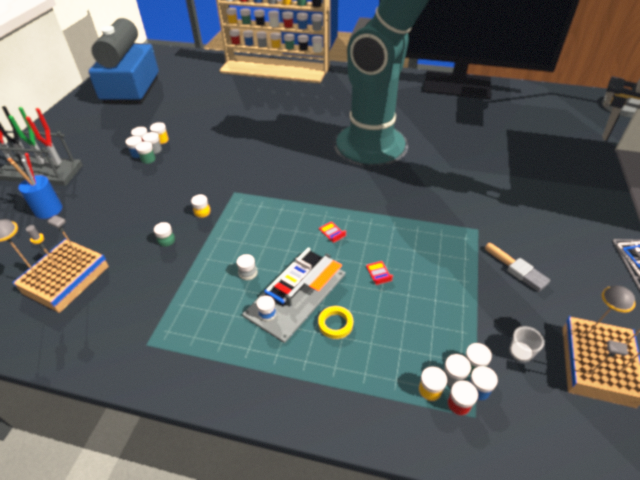

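View pics/a_top.png

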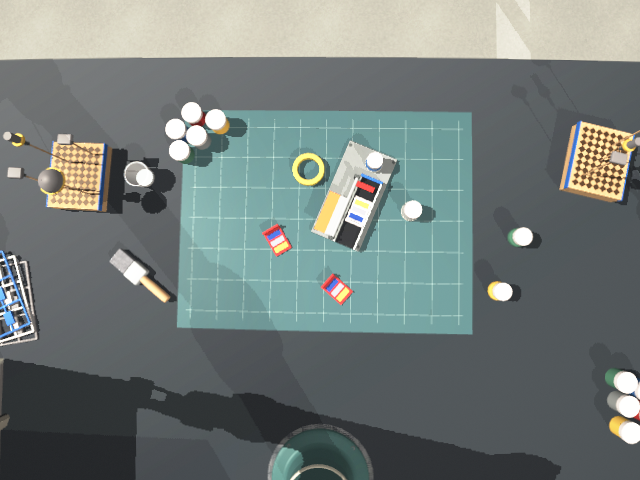

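Candidates for the sample, in the top view: the white plate in the black lane at (360,210), and two red look-alikes on the mat at (277,240) and (337,289). I choose the one in the lane. Next I fit the station pose with a wireframe overlay and check the choice in a close crop.

```bash
cat > h.py <<'E'
import numpy as np, cv2
from cell import robot, grip, kin, viewer
def proj(P,c):
    i=viewer.camera_info(c); P=np.atleast_2d(P)
    q=P@np.array(i["R"]).T+np.array(i["t"]); s=q[:,:2]/q[:,2:]
    s=s*(1+i["k1"]*(s**2).sum(1,keepdims=True)); K=i["camera_matrix"]
    return s*[K[0,0],K[1,1]]+[K[0,2],K[1,2]]
def toW(p,pose):
    x,y,a=pose; p=np.atleast_2d(np.array(p,float)); c,s=np.cos(a),np.sin(a)
    return np.c_[x+c*p[:,0]-s*p[:,1], y+s*p[:,0]+c*p[:,1], p[:,2]]
def rect(x0,x1,y0,y1,z): return [[x0,y0,z],[x1,y0,z],[x1,y1,z],[x0,y1,z]]
def overlay(im,c,pose,sx,fn,box,k,th=0.0,draw=True):
    x0,y0,w,h=box; o=cv2.resize(im[y0:y0+h,x0:x0+w,::-1],None,fx=k,fy=k,interpolation=cv2.INTER_CUBIC)
    F=[(rect(-135,20,-21.5,21.5,22),(0,255,0)),(rect(-128,-38,48,74,38),(255,0,255)),(rect(20,28,-25.5,25.5,30),(255,255,0)),
       (rect(sx-30,sx+30,-20,20,27),(0,0,255)),(rect(sx-30,sx-26,-20,20,40),(0,165,255))]
    if draw:
      for r,col in F:
        p=(proj(toW(r,pose),c)-[x0,y0]+.5)*k-.5
        cv2.polylines(o,[np.round(p*8).astype(int)],True,col,1,cv2.LINE_AA,3)
    cv2.imwrite(fn,o)
E
python3 - <<'E'
from h import *
from scipy.optimize import least_squares
loc=np.array([[0,0,0],[-83,61,38],[0,-6,23],[20,0,22]])
W=np.array([[[638.7,-92.4],[583.5,-4.4],[635.2,-97.2],[659.3,-99.9]],[[634.6,-97.7],[581.7,-8.7],[633.1,-104.4],[648.5,-101.6]]])
f=lambda p:np.concatenate([(toW(loc,p)[:,:2]-w).ravel() for w in W])
s=least_squares(f,[635,-97,-.4],loss='soft_l1',f_scale=3); print(s.x,np.round(s.fun,1))
c,sn=np.cos(s.x[2]),np.sin(s.x[2])
d=np.array([585.8,-75.2])-s.x[:2]; print("sample",c*d[0]+sn*d[1],-sn*d[0]+c*d[1])
sx=c*d[0]+sn*d[1]
for cam,box,k in [("top",(295,130,130,130),4.6),("scene",(235,235,125,115),5)]:
    im=viewer.read_camera(cam)
    overlay(im,cam,s.x,sx,f"pics/b_{cam}.png",box,k); overlay(im,cam,s.x,sx,f"pics/b_{cam}_raw.png",box,k,draw=False)
    a=cv2.imread(f"pics/b_{cam}.png");b=cv2.imread(f"pics/b_{cam}_raw.png");m=np.hstack([a,b]); cv2.imwrite(f"pics/b2_{cam}.png",cv2.resize(m,None,fx=min(1,800/m.shape[1]),fy=min(1,800/m.shape[1]),interpolation=cv2.INTER_AREA))
E
```

```text
[ 6.36520737e+02 -9.41222421e+01 -3.83846905e-01] [-2.2 -1.7 -1.1 -2.1 -0.9 -2.5 -4.2 -1.7  1.9  3.6  0.7  2.2  1.2  4.7
  6.6 -0. ]
sample -54.116027273544965 -1.4491318808196425
```

View pics/b_top.png

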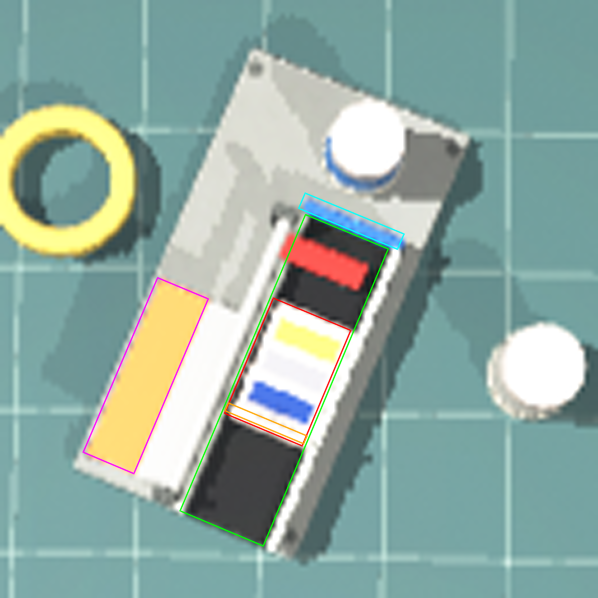

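View pics/b_scene.png

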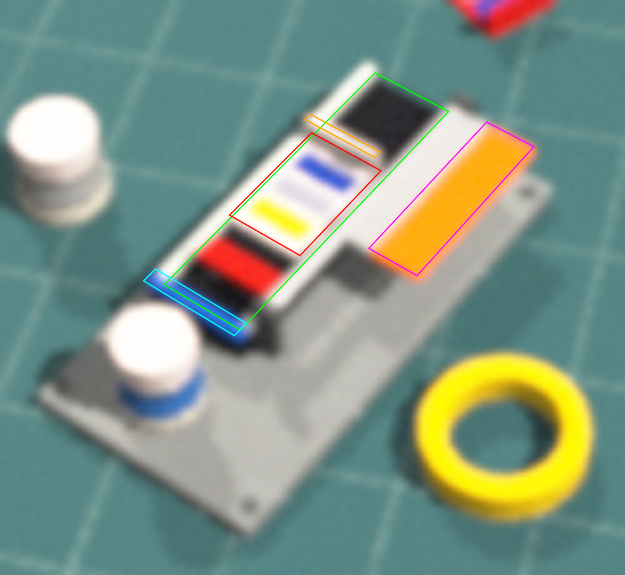

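View pics/b_top_raw.png

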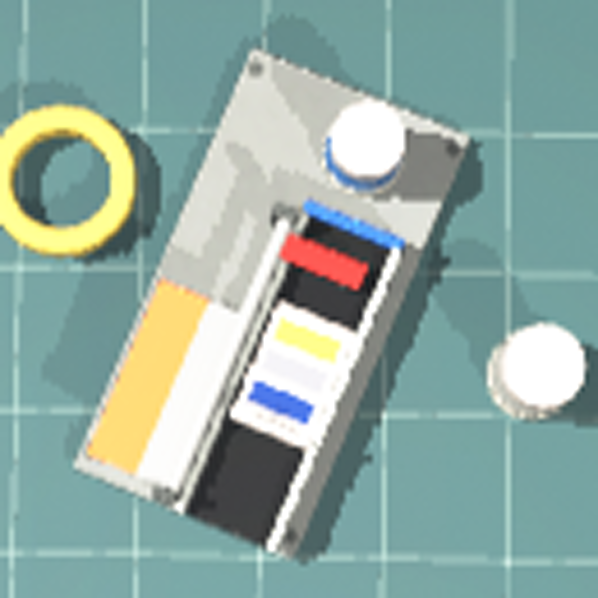

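The crop shows the white striped plate in the lane, with its front edge at about crop (318,318), short of the red jaw arm at (325,262). The orange pad is at (150,375) and the stop at (355,222). The overlay agrees to about 2 mm. I take a compromise pose and move the hand above the rear of the lane.

```bash
cat >> h.py <<'E'
from scipy.spatial.transform import Rotation as Rn
POSE=np.array([635.6,-95.3,-0.384]); SX=-54.0
def rots():
    out=[]
    for s in (1,-1):
        y=s*np.array([-np.sin(POSE[2]),np.cos(POSE[2]),0]); x=np.array([0,0,-1.]); z=np.cross(x,y)
        out.append(Rn.from_matrix(np.c_[x,y,z]).as_rotvec())
    return out
def S(x,y,z): return toW([[x,y,z]],POSE)[0]
def st():
    o=robot.observe(); p=o["tcp_pos"]; d=p[:2]-POSE[:2]; c,s=np.cos(POSE[2]),np.sin(POSE[2])
    f=o["contact_force"]
    print("t%.2f st-frame x%.1f y%.1f z%.1f"%(o["t"],c*d[0]+s*d[1],-s*d[0]+c*d[1],p[2]),"F along %.1f across %.1f up %.1f"%(c*f[0]+s*f[1],-s*f[0]+c*f[1],f[2]),"g%.3f"%o["grip_width"],flush=True); return o
E
python3 - <<'E'
from h import *
o=st()
for r in rots():
    q=kin.ik(S(-104,31,110),r); print(r,q, None if q is None else np.abs(q-o["joints"]).max())
r=min(rots(),key=lambda r:np.abs(kin.ik(S(-104,31,110),r)-o["joints"]).max())
np.save("r.npy",r)
robot.movep(S(-104,31,110),r); grip(0.5); o=st(); print(o["tcp_rot"])
for c,box in [("top",(280,130,180,150)),("scene",(220,180,170,150))]:
    im=viewer.read_camera(c); overlay(im,c,POSE,SX,f"pics/c_{c}.png",box,4.4)
E
```

```text
t0.70 st-frame x-684.8 y497.5 z214.6 F along 0.3 across 0.4 up -0.1 g0.997
[ 0.30125748  1.54972137 -0.30125748] [-0.3990217   0.46571347  0.49137856  1.95661596 -0.30255291  0.79109699
  1.4498307 ] 1.5061684293362019
[-2.01112429  0.39095173  2.01112429] [-0.81707994  0.70216029  1.11723687  1.97939008 -0.77890029  0.97274228
 -1.26206074] 1.2057230112303203
t4.17 st-frame x-104.0 y31.0 z110.0 F along -0.1 across -0.0 up -0.4 g0.500
[-2.01106742  0.39101228  2.01112899]
```

View pics/c_top.png

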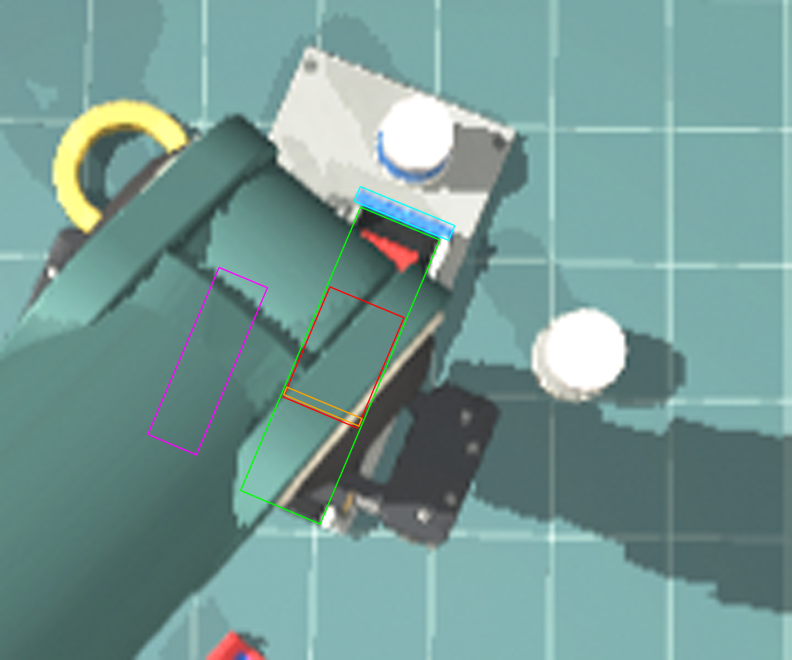

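View pics/c_scene.png

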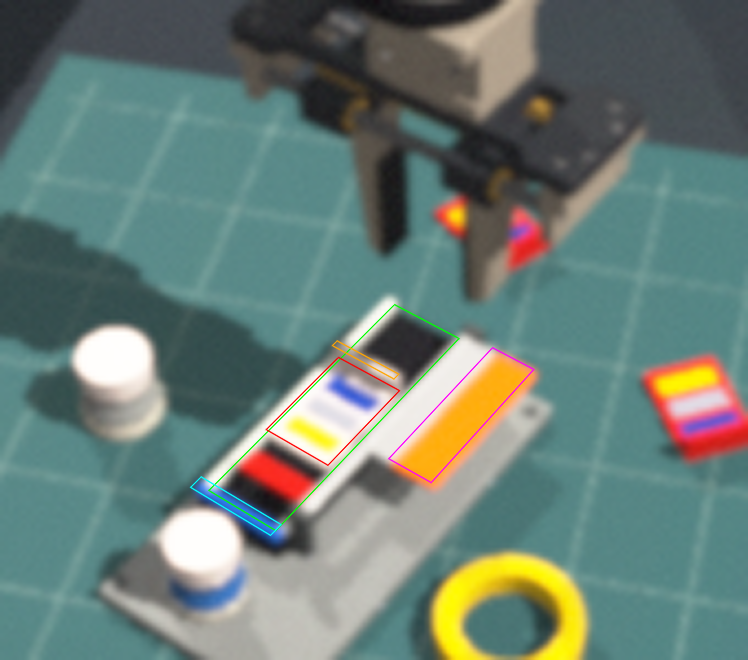

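Run:
```python
from h import *
im=viewer.read_camera("scene"); x0,y0,w,h=270,190,90,70;k=8
o=cv2.resize(im[y0:y0+h,x0:x0+w,::-1],None,fx=k,fy=k,interpolation=cv2.INTER_CUBIC)
for t,col in ((10,(0,0,255)),(18,(0,255,0))):
  for s in (1,-1):
    r=rect(-114,-94,31+s*23,31+s*(23+t),110)
    p=(proj(toW(r,POSE),"scene")-[x0,y0]+.5)*k-.5
    cv2.polylines(o,[np.round(p*8).astype(int)],True,col,1,cv2.LINE_AA,3)
cv2.imwrite("pics/d.png",o)
```

```text
(no output)
```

View pics/d.png

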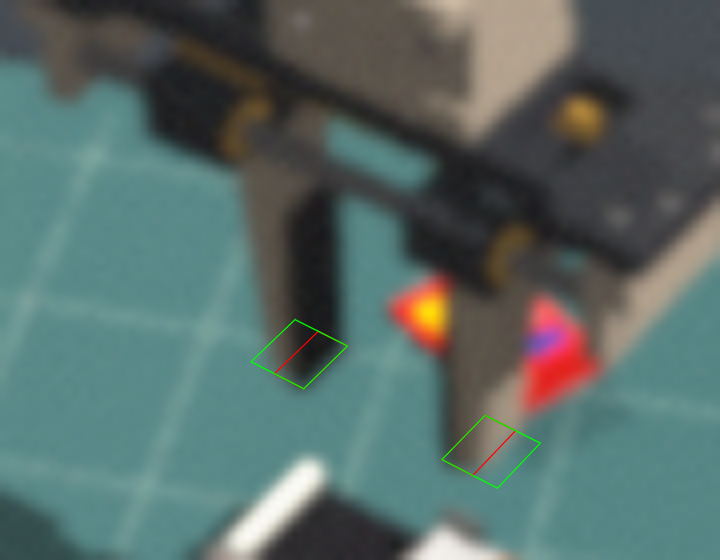

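Each fingertip is about 11 mm thick, with its inner face where expected. I now descend onto the pad, clear of the lip, watching the force.

Run:
```python
from h import *
grip(0.565)
robot.servo_line(S(-104,31,44),feed=120); st()
for z in (37,35,33.5,32.3,31.6):
    robot.servo_line(S(-104,31,z),feed=30); st()
im=viewer.read_camera("scene"); overlay(im,"scene",POSE,SX,"pics/e_scene.png",(235,215,130,130),4.5,draw=False)
im=viewer.read_camera("top"); overlay(im,"top",POSE,SX,"pics/e_top.png",(300,130,130,130),4.5,draw=False)
```

```text
t5.32 st-frame x-103.6 y30.7 z44.3 F along -0.2 across -0.9 up -0.5 g0.566
t5.70 st-frame x-103.2 y31.4 z37.7 F along 1.0 across 0.5 up 4.1 g0.567
t5.95 st-frame x-103.2 y31.4 z35.7 F along 0.5 across 0.7 up 6.3 g0.562
t6.20 st-frame x-103.2 y31.4 z34.3 F along 0.9 across 0.5 up 6.8 g0.565
t6.45 st-frame x-103.2 y31.4 z33.1 F along 0.5 across 1.9 up 7.0 g0.567
t6.70 st-frame x-103.2 y31.3 z32.5 F along -0.8 across 0.6 up 7.8 g0.566
```

View pics/e_scene.png

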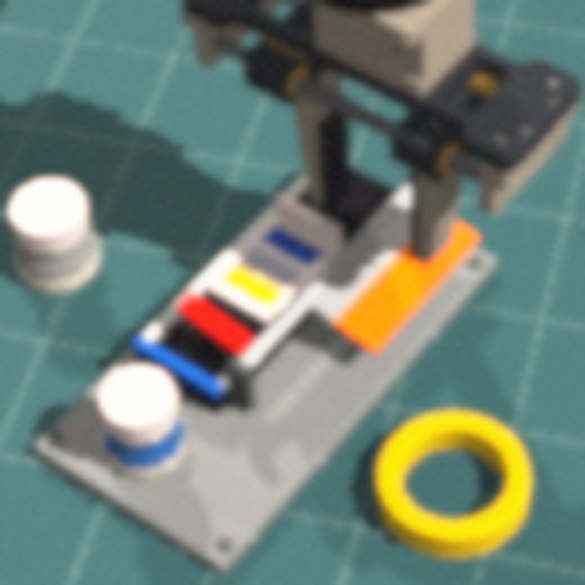

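The clip is open: the red jaw arm has moved up at (215,322), and the pad is tilted under the right finger at (430,250). The left finger is behind the lip at (325,200). I press about 1 mm more, then push in short steps until the force shows the stop.

Run:
```python
from h import *
Z=30.8
robot.servo_line(S(-104,31,Z),feed=30); st()
for x in (-96,-88,-80,-72,-64,-60,-57):
    robot.servo_line(S(x,31,Z),feed=30); o=st()
    c,s=np.cos(POSE[2]),np.sin(POSE[2]); f=o["contact_force"]
    if c*f[0]+s*f[1]<-14 or f[2]>25: print("stop"); break
im=viewer.read_camera("scene"); overlay(im,"scene",POSE,SX,"pics/f_scene.png",(235,215,130,130),4.5,draw=False)
im=viewer.read_camera("top"); overlay(im,"top",POSE,SX,"pics/f_top.png",(300,130,130,130),4.5,draw=False)
```

```text
t7.05 st-frame x-103.2 y31.3 z31.7 F along 0.6 across -0.3 up 7.9 g0.566
t7.47 st-frame x-98.1 y31.8 z30.8 F along -5.6 across 1.4 up 8.0 g0.565
t7.88 st-frame x-90.3 y32.2 z30.7 F along -5.8 across 2.4 up 7.1 g0.563
t8.30 st-frame x-82.3 y32.4 z30.7 F along -6.0 across 2.5 up 7.9 g0.566
t8.72 st-frame x-74.3 y32.4 z30.7 F along -5.8 across 2.4 up 8.5 g0.562
t9.13 st-frame x-66.3 y32.4 z30.7 F along -5.8 across 2.7 up 7.7 g0.570
t9.42 st-frame x-62.4 y32.4 z30.7 F along -5.7 across 2.7 up 7.9 g0.569
t9.67 st-frame x-59.5 y32.5 z30.7 F along -5.5 across 1.7 up 7.9 g0.565
```

View pics/f_scene.png

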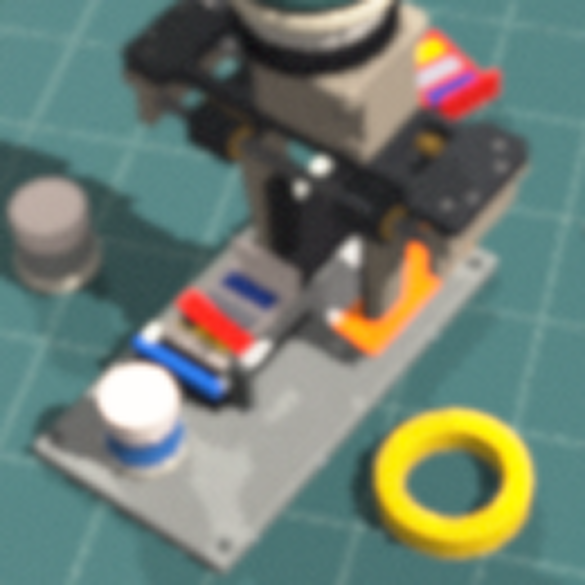

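The plate is passing under the raised jaw. White now shows beyond the red arm at (195,348), with a small gap left to the stop. I continue in 1.5 mm steps.

Run:
```python
from h import *
Z=30.8; c,s=np.cos(POSE[2]),np.sin(POSE[2])
for x in np.arange(-55.5,-41,1.5):
    robot.servo_line(S(x,31,Z),feed=20); o=st(); f=o["contact_force"]
    if c*f[0]+s*f[1]<-11 or f[2]>25: print("stop"); break
robot.hold(0.2); st()
im=viewer.read_camera("scene"); overlay(im,"scene",POSE,SX,"pics/g_scene.png",(235,215,130,130),4.5,draw=False)
im=viewer.read_camera("top"); overlay(im,"top",POSE,SX,"pics/g_top.png",(300,130,130,130),4.5,draw=False)
```

```text
t10.02 st-frame x-58.3 y32.4 z30.6 F along -6.7 across 2.2 up 8.7 g0.564
t10.27 st-frame x-56.8 y32.4 z30.6 F along -6.3 across 2.7 up 8.1 g0.565
t10.52 st-frame x-55.3 y32.4 z30.6 F along -6.1 across 2.2 up 8.4 g0.567
t10.77 st-frame x-53.8 y32.4 z30.6 F along -6.4 across 2.2 up 7.7 g0.565
t11.02 st-frame x-52.3 y32.4 z30.6 F along -6.8 across 2.2 up 6.6 g0.565
t11.27 st-frame x-50.8 y32.5 z30.6 F along -6.2 across 2.2 up 7.6 g0.566
t11.52 st-frame x-49.7 y32.4 z30.5 F along -7.7 across 1.8 up 8.9 g0.563
t11.77 st-frame x-49.5 y32.4 z30.4 F along -10.4 across 2.9 up 11.9 g0.564
t12.02 st-frame x-49.4 y32.4 z30.4 F along -15.1 across 2.2 up 14.9 g0.564
stop
t12.22 st-frame x-49.4 y32.4 z30.4 F along -15.6 across 1.6 up 15.5 g0.563
```

View pics/g_scene.png

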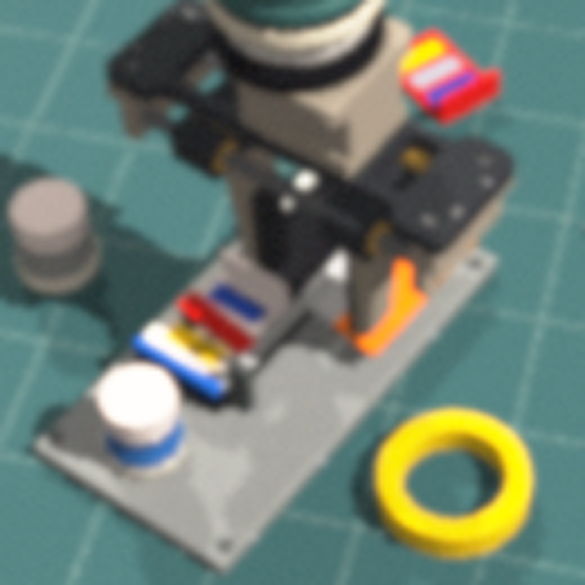

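View pics/g_top.png

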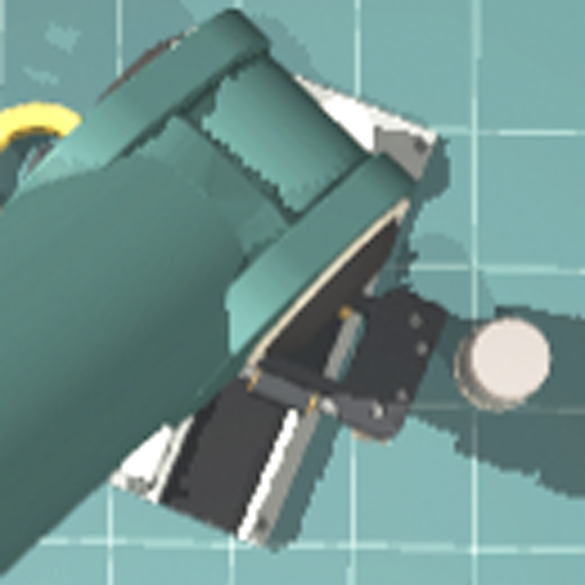

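The plate is home. White reaches the blue stop at (190,362), and the force along the lane rises with no further travel at x = -49.4 (expected about -50). I back off a few mm with the pad still pressed, so the lip isn't dragged up, and then lift.

Run:
```python
from h import *
Z=30.8
robot.servo_line(S(-48,31.5,Z),feed=20); st()
robot.servo_line(S(-57,31.5,Z),feed=30); st()
robot.servo_line(S(-57,31.5,36),feed=25); st()
robot.servo_line(S(-57,31.5,60),feed=60); st()
im=viewer.read_camera("scene"); overlay(im,"scene",POSE,-10,"pics/h_scene.png",(235,215,130,130),4.5,draw=False)
robot.servo_line(S(-57,31.5,150),feed=120); robot.movep(S(-260,120,230),np.load("r.npy")); st()
im=viewer.read_camera("scene"); overlay(im,"scene",POSE,-10,"pics/i_scene.png",(235,235,130,130),4.5)
im=viewer.read_camera("top"); overlay(im,"top",POSE,-10,"pics/i_top.png",(300,130,130,130),4.5); cv2.imwrite("pics/i_full.png",im[:,:,::-1])
for c in ("scene","top"):
  viewer.read_camera(c)
  for n in ("sample","jaw_tip"):
    for d in viewer.pinpoint(n,c)[:3]:
        i=viewer.camera_info(c); P=np.array(i["R"]).T@(np.array(d["at"])-i["t"]); q=P[:2]-POSE[:2]; a=POSE[2]
        print(c,n,round(d["confidence"],2),np.round([np.cos(a)*q[0]+np.sin(a)*q[1],-np.sin(a)*q[0]+np.cos(a)*q[1],P[2]],1))
```

```text
t12.69 st-frame x-49.6 y32.5 z31.1 F along -4.1 across 1.8 up 7.8 g0.566
t13.14 st-frame x-53.9 y32.5 z32.7 F along 4.0 across 1.9 up 6.6 g0.565
t13.50 st-frame x-57.7 y31.4 z35.6 F along -0.1 across -0.0 up 2.3 g0.566
t14.05 st-frame x-57.0 y31.7 z60.2 F along -0.6 across 0.8 up -0.6 g0.568
t15.93 st-frame x-259.5 y120.0 z230.0 F along -0.0 across -0.2 up 0.0 g0.568
scene sample 0.68 [ -90.6 -344.9   -4.2]
scene sample 0.59 [-226.9  -21.     4.7]
scene sample 0.55 [-184.9  140.1    3.1]
scene jaw_tip 0.92 [-1.1 -7.5 27.4]
scene jaw_tip 0.5 [  37.1 -337.6   -1.1]
top sample 0.82 [-9.8  2.6 19.4]
top sample 0.8 [-232.6  -22.7    0.3]
top sample 0.63 [-183.3  144.7   -4. ]
top jaw_tip 0.66 [ 1.3 -8.4 27.9]
```

View pics/i_scene.png

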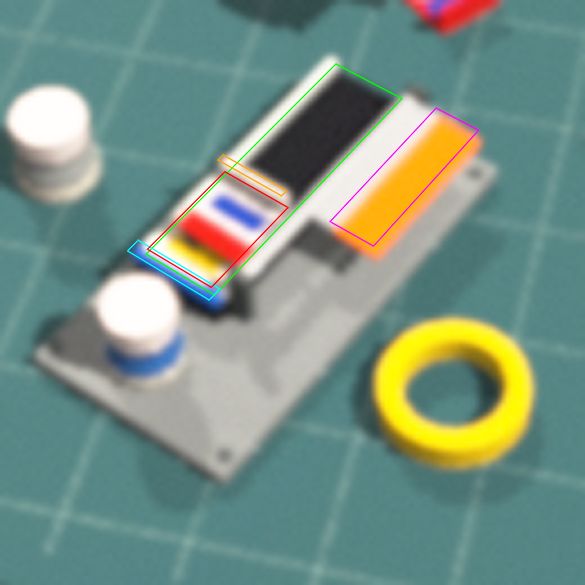

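View pics/i_top.png

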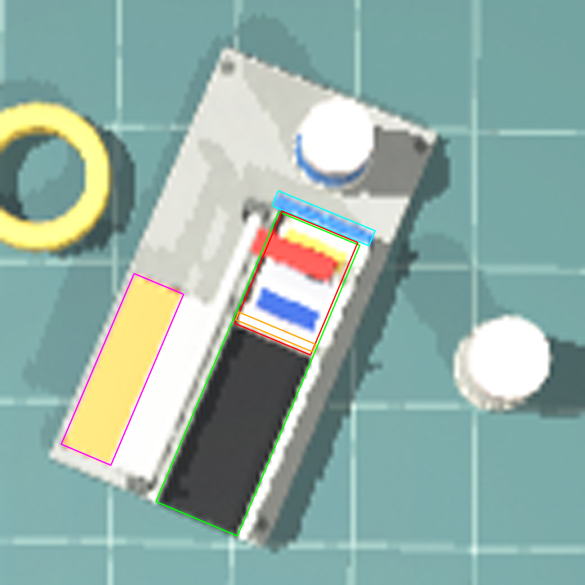

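View pics/i_full.png

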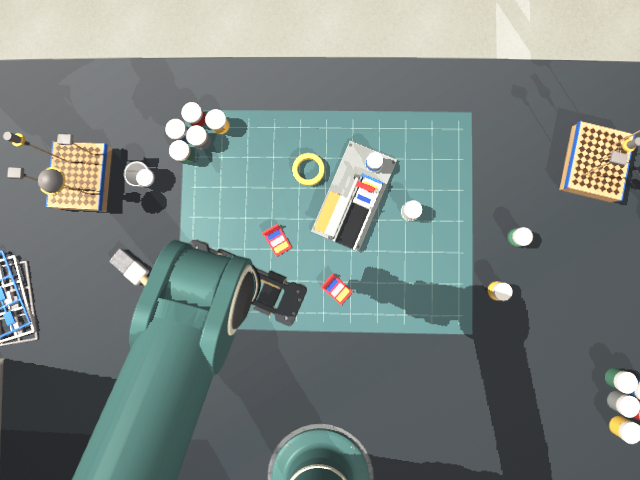

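The plate sits against the stop (top crop (320,225)). The jaw tip measures about 27.5 mm high, right for a plate top at 27 mm. Nothing else has moved and the hand is clear.

Run:
```python
from h import *
robot.hold(0.2); st(); robot.job_done()
```

```text
t16.53 st-frame x-259.9 y119.9 z230.0 F along -0.4 across -0.4 up -0.3 g0.563
the job is handed in; nothing more can be done
```

The plate is home against the blue stop with the jaw closed on it. I handed the job in at 16.5 s, and the interface gave no verdict.

**What I did:** I pressed the orange pad with one fingertip at about 8 N. The other fingertip pushed the plate under the raised jaw until the force along the lane rose to about 15 N with no further travel. I then drew the pushing finger back off the lip with the pad still pressed, released the pad, and moved the hand clear.

**Last checks:**
- **Plate:** the top camera put it at x = -9.8 mm, y = 2.6 mm in the station's frame. The wireframe drawn at home matched both pictures to about 2 mm.
- **Jaw:** its underside measured 27.4 mm (scene) and 27.9 mm (top), right for resting on the plate's top at 27 mm.
- **Bystanders:** the pictures show no shift in any jar, the tape, the brush (partly behind the arm in the last one) or the cup.
- **Contact:** force on the tool was near zero.

**Failed or unconfirmed:**
- The scene camera's network missed the plate under the jaw in the final picture and reported only other objects.
- The two cameras disagreed by about 2 mm on the station's position, so I used a compromise.
- I never measured the rocker angle directly. I judged it from fingertip height, force and the pictures.

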